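# Fetch the caster from behind the jar and tin and clamp it in the jig

### The arm

A 7-joint arm with a two-finger parallel gripper is mounted at the origin on the work surface. World frame = base frame: x ahead of the robot, y to its left, z up, the work surface at z = 0. Lengths are in m, angles in rad, forces in N, time in s.
With the tool pointing down it reaches from about 0.35 to 0.9 m from the base axis. Payload 8.1 kg.
Tool frame: the origin (TCP) lies midway between the tips of the shut fingers; the grasp point (between the pads) lies 19 mm behind it; z points along the fingers, y is the line along which they close (so a half turn about z gives the same grasp; the last joint's range is limited). The gripper opens to 92 mm and grips with 3 to 60 N. Pads are 19 mm wide; open, the fingers measure 130 mm over their backs; the gripper's body (75 mm by 190 mm) begins 47 mm behind the grasp point.
Start: joints at [1.06, 0.434, 0.025, 1.573, -0.012, 1.134, -0.075], TCP at [0.248, -0.574, 0.227] pointing down, gripper open.
Joint ranges: [-2.62, 2.62], [-0.44, 2.09], [-1.27, 1.32], [0.08, 2.57], [-1.32, 4.46], [0.12, 2], [-2.74, 2.74]. Speed limits (rad/s): [2.22, 2.22, 3.01, 3.01, 3.14, 3.14, 3.14].

### API

Orientations are given as a rotation vector (axis times angle).
In Python, from cell import arm gives the robot as it stands.
- The arm moves only by the tool carry_out, never from a script. Its arguments are lists of equal length, an entry for each row: "claw": the finger opening in cm, from 0 to 9.18; "delta_pos": the shift along the tool's x, y, z in cm, a list of three; "angular": the turn, a rotation vector about the tool's x, y, z in rad, a list of three. In form: {"claw": [claw, ...], "delta_pos": [[dx, dy, dz], ...], "angular": [[ax, ay, az], ...]}. A call has 1 to 20 rows; each row shifts and turns the commanded pose from where the row before left it, along the tool's axes as they then stand; what a row does not reach is not made up. A row lasts 1/10 s, in which the tool goes at most 50 mm and 8.59 degrees, less where a joint would pass 70% of its speed; a pose out of reach is approached as far as the arm can. A call with a gripper value outside its range is refused whole. The fingers move at their own pace and stop on an object; "force" is the grip in N (left out, the last holds). Time passes only in rows, so rows that do not move let the fingers close. It gives the time, the measured TCP pose, the force, the opening and the grip force at its end, in the units of the state.
- arm.observe(): the state, without advancing time (a new reading comes with each control period).
- arm.get_image(name): name is "scene" or "top"; returns a dict with "frame" (384x512x3 uint8, red, green, blue), "mtx" (3x3 intrinsics, pixels), "dist" ([k1, k2, p1, p2, k3] as OpenCV has them; the pictures are not rectified), "T" (4x4, takes a point from camera to world coordinates). Camera axes: x right, y down, z forward; pixel columns grow to the right and rows downward; lengths in m; the calibration is good to about 2 mm. A picture is of the moment at which its call begins. There is no depth.
- arm.sign_off(): hands the job in; it is judged then, once.
Trained networks look in a picture, given as the dict that the camera call returned (one of the last four; its "shot" number tells which), for a name from the list of things; names that differ only in an ending like _2 or _b are one class to them, and where a whole thing is asked for, a point or a joint stands for the part that bears it (a point fixed in the world has none). Each returns a list of dicts, best first, with "conf" (0 to 1); they miss things now and then, are a little off and sometimes report something else, mostly with a low value. They report only what shows in the picture. A call takes as long as a camera call. They do not tell look-alikes from the thing itself.
- arm.look_for(label, picture): "centre" ([column, row] as shares, 0 to 1, of the picture: columns of its width, rows of its height, amid what is visible of it).
- arm.trace(label, picture): "region" (384x512 bool, what is visible of it) and "centre" ([column, row] as shares, 0 to 1, of the picture: columns of its width, rows of its height, amid what is visible of it).
- arm.place_of(label, picture): "centre" ([column, row] as shares, 0 to 1, of the picture: columns of its width, rows of its height: a listed point, or the origin of a listed thing).
The state is a dict: "clock": time; "joints": joint angles; "dq": joint speeds; "joint_efforts": joint torques, N m; "position": TCP position; "ee_rot": TCP orientation; "force": force on the tool from outside, world axes, zero at the start; "ft_torque": the same for the moment, N m; "width": opening from 0.0 (shut) to 1.0 (fully open); "gripper_force": force on a finger pad.
Only numpy, scipy, OpenCV 4.12 (cv2) and the standard library are available. Lean on these libraries where they do the work, as an engineer would, in place of code of your own. Each camera call takes 0.05 s, during which the arm holds its last target. There are 200 camera calls.

### The job

Lift the glass jar and the round tin out of the organizer and stand both on the black rubber mat, then take the steel caster from behind them and set it plate down inside the fence of the dark wooden jig, lengthwise along it, swinging the clamp arm aside first if it is in the way, and swing the arm fully back over the caster's plate. Then put the jar and the tin back where each stood in the organizer; keep them upright throughout, let go of everything and do not disturb the socket rail.

Things in the scene. Friction and masses are not known exactly. Their poses are not given: they have to be found in the camera images.
- jar: Clear glass jar of brass screws with a narrower flat steel lid: round, 84 mm tall; glass 54 mm diameter up to z = 58 mm, lid 43 mm diameter from 70 mm up. Loose, about 0.25 kg. Origin: centre of its underside, z up. It stands on the organizer's floor (6 mm above the table) to the left or right and to the front of the caster, a few mm from its plate.
- tin: Round aluminium tin with a dark rim and a small black screw cap in the middle of its top: 54 mm diameter, straight sides 50 mm tall, 60 mm with the cap (20 mm diameter); about 0.2 kg. Loose. Origin: centre of its underside, z up. It stands on the organizer's floor on the other side of the caster from the jar.
- caster: Steel caster, plate down, wheel up. Plate 100 (x) x 56 (y) x 5 mm; round race 44 mm wide to z = 15; fork with flat cheeks 26 mm wide (x), 30 mm over their outsides (y), z = 15 to 57; 50 mm wheel, top at z = 73 mm. Grip over the cheeks, closing along its y, at z = 47 mm. Loose, about 0.35 kg. Origin: centre of the plate's underside. At the organizer's back, its x roughly along the organizer's.
- organizer: Grey plastic organizer, fixed, 220 mm (its x) by 230 mm (its y). Origin: centre of its underside. Open at the front (-x); floor 6 mm thick; side walls 20 mm high at y = +-113 mm; at the back (x from 68 to 110 mm) a row of small compartments with clear sliding doors, 48 mm high. Jar, tin and caster stand on its floor.
- mat: Black rubber mat, fixed, 240 mm (its x) by 150 mm (its y), 4 mm thick: the side area. Origin: centre of its underside. It lies on the robot's left or right, the jig on the other side.
- jig: Dark wooden jig, fixed, base 165 (x) x 88 x 10 mm. Origin: on the table under the nest's centre, z up. Nest: 116 mm (x) by 72 mm (y) inside a 5 mm high aluminium fence; the caster's plate lies on its floor, 10 mm above the origin, centred, its x along the jig's x either way round. The clamp's pivot is a vertical axis at x = 75 mm, y = 0. On the side away from the mat.
- clamp (a joint): Angle of the hold-down arm about its vertical pivot, counter-clockwise from above, 0 to 1.6 rad. 0: closed, the arm points along the jig's -x over the nest's end, 3 mm above where the plate goes, reaching to x = 36 mm in the jig's frame. From 1.4 up it is clear of the nest; below, in the way. It stays where left (2 N at the post moves it) and may start anywhere from closed to open.
- clamp_grip (a point): Upright round black post, 16 mm diameter, on the tail of the clamp arm, 45 mm from the pivot: along the jig's +x from the pivot when closed, along its +y at 1.57 rad. The point is on the post's axis, 60 mm above the table; the post's top is at 80 mm, the arm below it at 28 mm. Pinch it from above and lead it round the pivot, or push it sideways.
- socket_rail: Chrome rail with five upright sockets, 150 x 24 x 36 mm, on the table before the organizer; a bystander. Origin: centre of its underside, x along it.
Not all that is in view belongs to the job. What is shaped like the tin but purple is not meant. Leave any turquoise look-alike of the caster alone.

How it is judged:
On the way, in this order (a step that is already met when the one before it is completed fails the run):
1. the jar and the tin both stand released on the mat, the caster still in its place (x of jar in the frame of mat between -0.108 and 0.108 m and y of jar in the frame of mat between -0.063 and 0.063 m and height (world z) of each of jar, tin below 0.012 m and angle between each of jar, tin's own z axis and vertical below 0.12 rad and linear speed of each of jar, tin below 0.03 m/s and x of tin in the frame of mat between -0.108 and 0.108 m and y of tin in the frame of mat between -0.063 and 0.063 m and contact force between each of jar, tin and the fingers below 0.05 N and distance of caster from where it was at the start of the episode below 0.03 m), for 0.2 s.
2. the caster lies in the jig's nest, released, with the clamp arm swung over its plate, jar and tin still on the mat (x of caster in the frame of jig between -0.012 and 0.012 m and y of caster in the frame of jig between -0.012 and 0.012 m and z of caster in the frame of jig between 0.007 and 0.0135 m and angle between caster's own z axis and vertical below 0.08 rad and angle between the x axis of caster and the x axis of jig, either way round below 0.2 rad and value of joint clamp below 0.2 rad and linear speed of caster below 0.02 m/s and x of jar in the frame of mat between -0.108 and 0.108 m and y of jar in the frame of mat between -0.063 and 0.063 m and height (world z) of each of jar, tin below 0.012 m and angle between each of jar, tin's own z axis and vertical below 0.12 rad and linear speed of each of jar, tin below 0.03 m/s and x of tin in the frame of mat between -0.108 and 0.108 m and y of tin in the frame of mat between -0.063 and 0.063 m and contact force between caster and the fingers below 0.05 N), for 0.2 s.
At the end, for the whole second after the job is handed in: Caster flat in the nest (12 mm each way, 0.2 rad), clamp arm within 0.2 rad of closed; jar and tin upright within 15 mm of where each started; socket rail within 25 mm of its start; all released and at rest (x of caster in the frame of jig between -0.012 and 0.012 m and y of caster in the frame of jig between -0.012 and 0.012 m and z of caster in the frame of jig between 0.007 and 0.0135 m and angle between caster's own z axis and vertical below 0.08 rad and angle between the x axis of caster and the x axis of jig, either way round below 0.2 rad and value of joint clamp below 0.2 rad and linear speed of each of caster, jar, tin below 0.02 m/s and distance of each of jar, tin from where it was at the start of the episode below 0.015 m and angle between each of jar, tin's own z axis and vertical below 0.1 rad and distance of socket_rail from where it was at the start of the episode below 0.025 m); the robot touches nothing.
It fails at once if the jar or the tin is tipped by more than 0.5 rad (angle between any of jar, tin's own z axis and vertical above 0.5 rad).
It fails at once if the socket rail is shifted by more than 25 mm (distance of socket_rail from where it was at the start of the episode above 0.025 m).
It also fails if it takes over 144 s, if anything falls off the work surface, if the arm or the gripper's body presses on something with over 40 N, if the wrist force passes 120 N, or if a joint passes its speed limit or range.

## Working session

There is one attempt and no reset: what is moved stays moved. The work goes in short steps, Python scripts to look and compute and a tool call to move; the robot and the scene stay as the last step left them, time stands still between calls to the robot, and variables do not carry over. Pictures are saved under pics/ and viewed, at most 14 in all, crops included, and the job is handed in when it is done.

Besides the shell and the picture viewer there is one more tool, called in YAML: its name, and indented under it one key for each argument. carry_out: Moves the arm, as the interface text tells. Its arguments: {"type":"object","properties":{"claw":{"type":"array","items":{"type":"number"}},"delta_pos":{"type":"array","items":{"type":"array","items":{"type":"number"}}},"angular":{"type":"array","items":{"type":"array","items":{"type":"number"}}},"force":{"type":"number"}},"required":["claw","delta_pos","angular"]}

```bash
mkdir -p pics; cat > h.py <<'E'
import numpy as np, cv2
from cell import arm
from scipy.spatial.transform import Rotation as R
def grab(n): return arm.get_image(n)
def save(p,f,crop=None,s=1):
    im=p["frame"]
    if crop: c0,c1,r0,r1=crop; im=im[r0:r1,c0:c1]
    im=cv2.resize(im,None,fx=s,fy=s,interpolation=cv2.INTER_CUBIC)
    cv2.imwrite("pics/"+f,im[:,:,::-1])
def ray(p,px):
    u=cv2.undistortPoints(np.array([[px]],float),np.array(p["mtx"]),np.array(p["dist"])).ravel()
    T=np.array(p["T"]); d=T[:3,:3]@np.array([u[0],u[1],1.]); return T[:3,3],d
def onz(p,px,z):
    o,d=ray(p,px); return o+d*(z-o[2])/d[2]
def proj(p,X):
    T=np.linalg.inv(np.array(p["T"])); rv=cv2.Rodrigues(T[:3,:3])[0]
    return cv2.projectPoints(np.atleast_2d(np.array(X,float)),rv,T[:3,3],np.array(p["mtx"]),np.array(p["dist"]))[0].reshape(-1,2)
def px(c): return [c[0]*512,c[1]*384]
E
python3 - <<'E'
from h import *
for n in("scene","top"):
    p=grab(n); save(p,n+"0.png",s=1.5)
    print(n,np.round(p["T"],3).tolist())
    for l in "jar tin caster organizer mat jig clamp clamp_grip socket_rail".split():
        print(l,[(round(d["conf"],2),np.round(px(d["centre"])).tolist()) for d in arm.place_of(l,p)],[(round(d["conf"],2),np.round(px(d["centre"])).tolist()) for d in arm.look_for(l,p)])
s=arm.observe();print(s)
E
```

```text
scene [[-0.104, 0.789, -0.606, 1.115], [0.994, 0.089, -0.055, 0.045], [0.011, -0.608, -0.794, 0.848], [0.0, 0.0, 0.0, 1.0]]
jar [(0.96, [291.0, 241.0])] [(0.6, [293.0, 232.0])]
tin [(0.63, [243.0, 236.0]), (0.63, [191.0, 249.0])] [(0.79, [189.0, 243.0]), (0.58, [243.0, 228.0])]
caster [(0.88, [327.0, 184.0]), (0.73, [264.0, 245.0])] [(0.89, [330.0, 177.0]), (0.72, [265.0, 242.0])]
organizer [(0.62, [267.0, 245.0])] [(0.67, [264.0, 258.0])]
mat [(0.78, [153.0, 184.0])] [(0.7, [150.0, 187.0])]
jig [(0.98, [387.0, 214.0])] [(0.56, [388.0, 218.0])]Traceback (most recent call last):
  File "<stdin>", line 6, in <module>
ValueError: it knows: caster, clamp_grip, jar, jig, mat, organizer, socket_rail, tin
```

```bash
python3 - <<'E'
from h import *
for n in("scene","top"):
    p=grab(n); save(p,n+"0.png",s=1.5)
    for l,z in dict(jar=.006,tin=.006,caster=.006,organizer=0,mat=0,jig=0,clamp_grip=.06,socket_rail=0).items():
        print(l,[(round(d["conf"],2),np.round(px(d["centre"])).tolist(),np.round(onz(p,px(d["centre"]),z)[:2],3).tolist()) for d in arm.place_of(l,p)])
print(arm.observe())
E
```

```text
jar [(0.58, [290.0, 242.0], [0.612, 0.091]), (0.18, [415.0, 230.0], [0.542, 0.404])]
tin [(0.69, [242.0, 235.0], [0.604, -0.03])]
caster [(0.6, [326.0, 183.0], [0.411, 0.181])]
organizer [(0.84, [264.0, 242.0], [0.615, 0.024])]
mat [(0.85, [151.0, 186.0], [0.471, -0.301])]
jig [(0.73, [384.0, 208.0], [0.476, 0.335]), (0.61, [152.0, 185.0], [0.469, -0.298])]
clamp_grip [(0.59, [414.0, 230.0], [0.578, 0.38])]
socket_rail [(0.98, [254.0, 169.0], [0.38, -0.026])]
jar [(0.88, [223.0, 158.0], [0.594, 0.097])]
tin [(0.62, [325.0, 130.0], [0.657, -0.157]), (0.61, [278.0, 154.0], [0.601, -0.038])]
caster [(0.86, [191.0, 234.0], [0.41, 0.177]), (0.8, [253.0, 142.0], [0.631, 0.021]), (0.67, [388.0, 203.0], [0.473, -0.303])]
organizer [(0.56, [249.0, 149.0], [0.614, 0.031]), (0.24, [385.0, 202.0], [0.477, -0.299])]
mat [(0.83, [386.0, 203.0], [0.474, -0.301])]
jig [(0.87, [130.0, 206.0], [0.48, 0.331])]
clamp_grip [(0.75, [101.0, 165.0], [0.577, 0.38])]
socket_rail [(0.88, [272.0, 246.0], [0.376, -0.018])]
{'clock': 1.55, 'joints': array([ 1.06038542,  0.43451404,  0.02496826,  1.57322982, -0.0115932 ,
        1.13398974, -0.07510963]), 'dq': array([-7.21025725e-04, -7.38697241e-05,  1.25324143e-03,  4.07431254e-04,
        9.90343161e-04,  3.37555487e-04, -8.79748340e-04]), 'joint_efforts': array([-1.08219778e-03, -6.67650247e+01,  9.83405001e-01, -3.14800465e+01,
       -6.07350469e-02,  3.33212048e-02,  6.73842874e-05]), 'position': array([ 0.24786427, -0.57374832,  0.22672118]), 'ee_rot': array([ 3.07652396e+00,  6.36059882e-01, -6.36607383e-06]), 'force': array([ 0.0093658 , -0.21005214, -0.47532134]), 'ft_torque': array([0.05290818, 0.03376727, 0.01190564]), 'gripper_force': 0.0, 'width': 0.9951265992889876}
```

View pics/scene0.png

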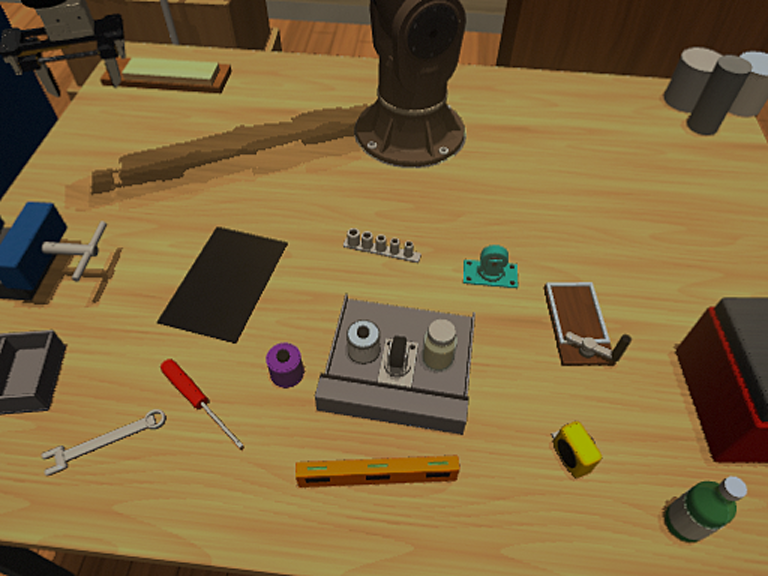

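View pics/top0.png

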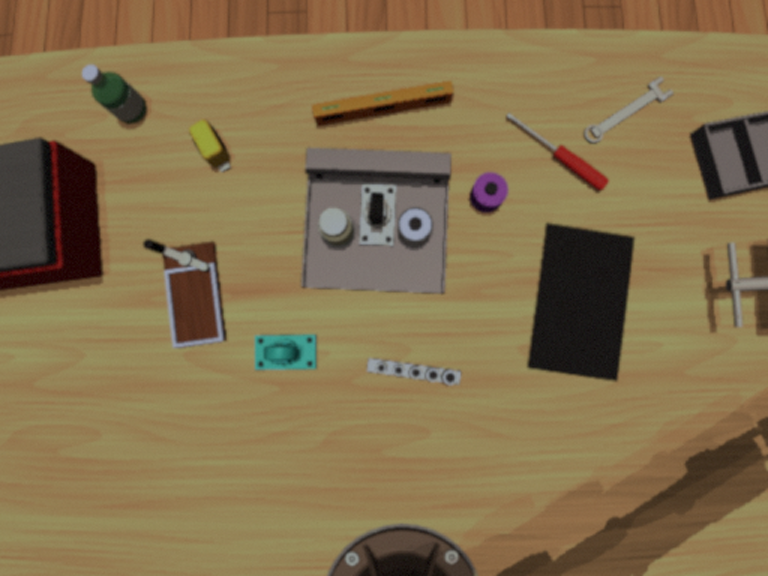

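The scene camera faces the robot and the top camera looks straight down (+x up, +y left). Candidates, in top-camera pixels:

| Object | Wanted | Look-alikes |
|---|---|---|
| tin | silver one in the organizer (278,152) | purple one (325,128) |
| caster | steel one in the organizer (252,143) | turquoise one (191,234) |
| jar | (223,150), the only one in the organizer | green bottle, not on the list |

The clamp post is at about (101,165), so the arm is part-way open.

Next I'll fit poses to the traced silhouettes.

```bash
cat > fit.py <<'E'
from h import *
from scipy.optimize import minimize
a=np.linspace(0,2*np.pi,25)[:-1]
def cyl(d,z0,z1,x=0,y=0): return np.array([[x+d/2*np.cos(t),y+d/2*np.sin(t),z] for t in a for z in(z0,z1)])
def box(lx,ly,z0,z1,x=0,y=0): return np.array([[x+i*lx/2,y+j*ly/2,z] for i in(-1,1) for j in(-1,1) for z in(z0,z1)])
wheel=np.array([[.025*np.cos(t),y,.048+.025*np.sin(t)] for t in a for y in(-.009,.009)])
M=dict(jar=[cyl(.054,0,.058),np.r_[cyl(.054,.05,.058),cyl(.043,.07,.084)],cyl(.043,.07,.084)],
 tin=[cyl(.054,0,.05),cyl(.02,.05,.06)],
 caster=[box(.1,.056,0,.005),cyl(.044,.005,.015),box(.026,.03,.015,.057),wheel],
 mat=[box(.24,.15,0,.004)])
def place(P,q): 
    c,s=np.cos(q[2]),np.sin(q[2]); return np.c_[q[0]+c*P[:,0]-s*P[:,1],q[1]+s*P[:,0]+c*P[:,1],P[:,2]+q[3]]
def mask(p,name,q):
    m=np.zeros((384,512),np.uint8)
    for P in M[name]:
        h=cv2.convexHull(proj(p,place(P,q)).astype(np.float32)); cv2.fillConvexPoly(m,np.round(h*16).astype(np.int32),255,cv2.LINE_AA,4)
    return m/255.
def fit(name,obs,q0,z,yaw=False,sg=1.0):
    B=[(p,cv2.GaussianBlur(r.astype(float),(0,0),sg)) for p,r in obs]
    def f(v):
        q=[v[0],v[1],v[2]*2 if yaw else q0[2],z]
        return sum(((cv2.GaussianBlur(mask(p,name,q),(0,0),sg)-b)**2).sum() for p,b in B)
    v0=np.array([q0[0],q0[1],q0[2]/2]); k=3 if yaw else 2
    g=(lambda w:f(np.r_[w,v0[k:]]))
    S=np.vstack([v0[:k]]+[v0[:k]+d for d in np.eye(k)*[.01,.01,.05][:k]])
    r=minimize(g,v0[:k],method="Nelder-Mead",options=dict(initial_simplex=S,xatol=1e-4,fatol=1e-3))
    x=r.x.copy()
    if yaw:x[2]*=2
    return x,r.fun,f(v0)
E
cat > m1.py <<'E'
from fit import *
P={n:grab(n) for n in("top","scene")}
I=dict(jar=([.598,.095,0],.006),tin=([.602,-.035,0],.006),caster=([.631,.021,0],.006),mat=([.474,-.301,-.1],0))
for n,(q0,z) in I.items():
    obs=[]
    for c,p in P.items():
        t=proj(p,[[q0[0],q0[1],z+.02]])[0]
        L=[d for d in arm.trace(n,p) if np.hypot(*(np.array(px(d["centre"]))-t))<18]
        if L: obs.append((p,L[0]["region"],c))
    for sel in (obs,)+tuple([o] for o in obs):
        if sel: print(n,[o[2] for o in sel],[np.round(v,4) for v in fit(n,[o[:2] for o in sel],q0,z,n in("caster","mat"))])
for c,p in P.items():
    for d in arm.trace("jig",p): print("jig",c,d["conf"],np.round(px(d["centre"])),d["region"].sum())
for nm in ("clamp_grip","jig"):
  for c,p in P.items():
    print(nm,[(d["conf"],np.round(onz(p,px(d["centre"]),.06 if nm!="jig" else 0),4)) for d in arm.place_of(nm,p)])
p=P["top"]
save(p,"top_crop.png",(90,300,110,240),3.8)
E
python3 m1.py
```

```text
jar ['top', 'scene'] [array([0.6017, 0.0926]), np.float64(63.9977), np.float64(116.1344)]
jar ['top'] [array([0.6026, 0.0928]), np.float64(42.3048), np.float64(79.098)]
jar ['scene'] [array([0.6004, 0.0928]), np.float64(19.2845), np.float64(37.0363)]
tin ['top', 'scene'] [array([ 0.5997, -0.0318]), np.float64(17.9632), np.float64(70.2494)]
tin ['top'] [array([ 0.601 , -0.0322]), np.float64(3.9689), np.float64(21.8428)]
tin ['scene'] [array([ 0.5986, -0.0314]), np.float64(8.3289), np.float64(48.4067)]
caster ['top', 'scene'] [array([ 0.6278,  0.0268, -0.0727]), np.float64(226.5379), np.float64(419.004)]
caster ['top'] [array([ 0.6295,  0.0262, -0.0552]), np.float64(10.5836), np.float64(96.0263)]
caster ['scene'] [array([ 0.6106,  0.0293, -0.1355]), np.float64(170.4407), np.float64(322.9777)]
mat ['top', 'scene'] [array([ 0.479 , -0.3042, -0.1724]), np.float64(99.7564), np.float64(567.4374)]
mat ['top'] [array([ 0.4803, -0.3046, -0.1716]), np.float64(51.7871), np.float64(399.1737)]
mat ['scene'] [array([ 0.4765, -0.3033, -0.1714]), np.float64(25.7435), np.float64(168.2636)]
jig top 0.67 [129. 197.] 2406
jig scene 0.88 [388. 220.] 2063
clamp_grip [(0.54, array([0.5799, 0.3852, 0.06  ]))]
clamp_grip [(0.91, array([0.5774, 0.3838, 0.06  ])), (0.34, array([ 0.6332, -0.0294,  0.06  ]))]
jig [(0.93, array([0.4868, 0.3275, 0.    ]))]
jig [(0.92, array([0.4807, 0.343 , 0.    ]))]
```

View pics/top_crop.png

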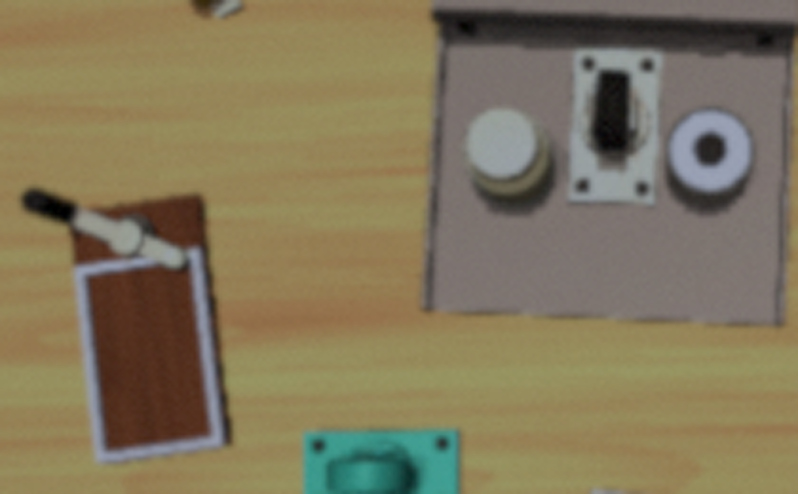

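The crop confirms the choice: the steel caster (crop 615,125) stands between the jar (505,150) and the silver tin (710,150). The jig fence corners are at about (76,266), (200,248), (228,443) and (100,462), and the post is at (50,205).

```bash
python3 - <<'E'
from h import *
p=grab("top");s=grab("scene")
c=np.array([[76,266],[200,248],[228,443],[100,462]])/3.8+[90,110]
W=np.array([onz(p,x,.015)[:2] for x in c]); print(np.round(W,4)); ctr=W.mean(0)
dx=(W[0]+W[1]-W[2]-W[3]); yaw=np.arctan2(dx[1],dx[0]); d=W[0]+W[3]-W[1]-W[2]; print(ctr,yaw,np.arctan2(d[1],d[0])-np.pi/2,np.linalg.norm(dx)/2,np.linalg.norm(d)/2)
pv=ctr+.075*np.array([np.cos(yaw),np.sin(yaw)])
print("pivot",pv, "proj px crop",(proj(p,[[*pv,.03]])-[90,110])*3.8)
# jig in scene check: crop with overlay of nest & post
J=lambda x,y,z:[ctr[0]+np.cos(yaw)*x-np.sin(yaw)*y,ctr[1]+np.sin(yaw)*x+np.cos(yaw)*y,z]
for q in (p,s):
    for X in [J(i*.058,j*.036,.015) for i,j in((-1,-1),(-1,1),(1,1),(1,-1))]: cv2.circle(q["frame"],tuple(np.round(proj(q,[X])[0]*16).astype(int)),16,(255,255,0),-1,cv2.LINE_AA,4)
    for z,col in((.03,(255,0,0)),(.08,(0,255,255))):
        for X in ([*pv,z],[.578,.383,z]): cv2.circle(q["frame"],tuple(np.round(proj(q,[X])[0]*16).astype(int)),16,col,-1,cv2.LINE_AA,4)
A=cv2.resize(p["frame"][150:250,85:165],None,fx=5,fy=5);B=cv2.resize(s["frame"][170:270,350:430],None,fx=5,fy=5)
cv2.imwrite("pics/jig.png",np.hstack([A,B])[:,:,::-1])
E
```

```text
[[0.5449 0.3763]
 [0.5544 0.2937]
 [0.429  0.2753]
 [0.4181 0.3595]]
[0.4866011  0.32622051] 0.1386177606456425 0.12223323638107009 0.1273299739571167 0.08398208228601785
pivot [0.5608817  0.33658358] proj px crop [[127.27200509 236.77573469]]
```

View pics/jig.png

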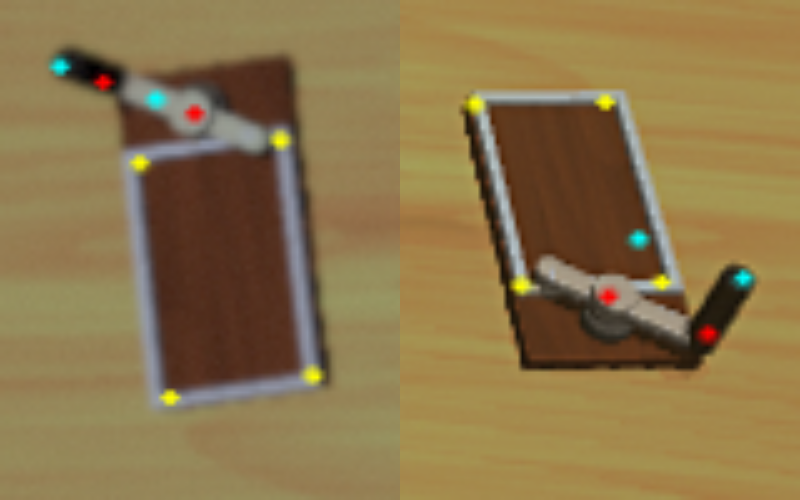

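Jig centre ≈ (0.4855, 0.3275) with yaw ≈ 0.135. The pivot is ≈ (0.560, 0.338) and the clamp angle is about 1.04 rad, so it has to be opened. I'll turn the tool so it closes along world x, then go to the jar.

carry_out:
  claw: [8.2,8.2,8.2,8.2,8.2,8.2,8.2,8.2,8.2]
  delta_pos:
    - [0,0,0]
    - [0,0,0]
    - [0,0,0]
    - [0,0,0]
    - [0,0,0]
    - [0,0,0]
    - [0,0,0]
    - [0,0,0]
    - [0,0,0]
  angular:
    - [0,0,-0.145]
    - [0,0,-0.145]
    - [0,0,-0.145]
    - [0,0,-0.145]
    - [0,0,-0.145]
    - [0,0,-0.145]
    - [0,0,-0.145]
    - [0,0,-0.148]
    - [0,0,0]
  force: 20

```text
clock: 3.35
position: [0.2476, -0.5739, 0.2267]
ee_rot: [2.219, 2.224, 0.0]
force: [-0.2, -0.5, -0.0]
width: 0.89
gripper_force: 0.0
```

```bash
cat > to.py <<'E'
import sys
from h import *
s=arm.observe(); Rm=R.from_rotvec(s["ee_rot"]); M=Rm.as_matrix()
print("t",s["clock"],"pos",np.round(s["position"],4),"psi",round(np.arctan2(M[1,0],M[0,0]),4),"tilt",round(np.arccos(-M[2,2]),4),"w",round(s["width"]*9.18,2),"gf",round(s["gripper_force"],1),"F",np.round(s["force"],1),"q",np.round(s["joints"],2))
a=[float(x) for x in sys.argv[1:]]
if len(a)>=3: print("delta tool cm",np.round(M.T@(np.array(a[:3])-s["position"])*100,2))
E
python3 to.py .6017 .0926 .2
```

```text
t 3.35 pos [ 0.2476 -0.5739  0.2267] psi 1.5729 tilt 0.0002 w 8.17 gf 0.0 F [-0.2 -0.5 -0. ] q [ 1.24  0.45 -0.23  1.56  0.11  1.15  0.98]
delta tool cm [66.57 35.54  2.68]
```

carry_out:
  claw: [8.2,8.2,8.2,8.2,8.2,8.2,8.2,8.2,8.2,8.2,8.2,8.2,8.2,8.2,8.2,8.2,8.2,8.2,8.2,8.2]
  delta_pos:
    - [3.7,1.975,0.15]
    - [3.7,1.975,0.15]
    - [3.7,1.975,0.15]
    - [3.7,1.975,0.15]
    - [3.7,1.975,0.15]
    - [3.7,1.975,0.15]
    - [3.7,1.975,0.15]
    - [3.7,1.975,0.15]
    - [3.7,1.975,0.15]
    - [3.7,1.975,0.15]
    - [3.7,1.975,0.15]
    - [3.7,1.975,0.15]
    - [3.7,1.975,0.15]
    - [3.7,1.975,0.15]
    - [3.7,1.975,0.15]
    - [3.7,1.975,0.15]
    - [3.7,1.975,0.15]
    - [3.7,1.975,0.15]
    - [0,0,0]
    - [0,0,0]
  angular:
    - [0,0,0]
    - [0,0,0]
    - [0,0,0]
    - [0,0,0]
    - [0,0,0]
    - [0,0,0]
    - [0,0,0]
    - [0,0,0]
    - [0,0,0]
    - [0,0,0]
    - [0,0,0]
    - [0,0,0]
    - [0,0,0]
    - [0,0,0]
    - [0,0,0]
    - [0,0,0]
    - [0,0,0]
    - [0,0,0]
    - [0,0,0]
    - [0,0,0]

```text
clock: 5.35
position: [0.6033, 0.0934, 0.1993]
ee_rot: [-2.223, -2.219, 0.001]
force: [-0.3, -0.4, 0.2]
width: 0.889
gripper_force: 0.0
```

```bash
python3 to.py .6017 .0926 .033
```

```text
t 5.35 pos [0.6033 0.0934 0.1993] psi 1.5693 tilt 0.0007 w 8.17 gf 0.0 F [-0.3 -0.4  0.2] q [ 0.09  0.49 -0.49  1.61  0.25  1.11 -0.46]
delta tool cm [-0.09 -0.15 16.63]
```

carry_out:
  claw: [8.2,8.2,8.2,8.2,8.2,8.2,8.2,4,4,4,4,4,4,4,4]
  delta_pos:
    - [-0.1,-0.15,3.6]
    - [0,0,4]
    - [0,0,4]
    - [0,0,2.5]
    - [0,0,1.5]
    - [0,0,1]
    - [0,0,0]
    - [0,0,0]
    - [0,0,0]
    - [0,0,0]
    - [0,0,0]
    - [0,0,0]
    - [0,0,0]
    - [0,0,0]
    - [0,0,0]
  angular:
    - [0,0,0]
    - [0,0,0]
    - [0,0,0]
    - [0,0,0]
    - [0,0,0]
    - [0,0,0]
    - [0,0,0]
    - [0,0,0]
    - [0,0,0]
    - [0,0,0]
    - [0,0,0]
    - [0,0,0]
    - [0,0,0]
    - [0,0,0]
    - [0,0,0]
  force: 20

```text
clock: 6.85
position: [0.6024, 0.0913, 0.0344]
ee_rot: [2.221, 2.221, 0.001]
force: [-0.8, -0.6, 5.5]
width: 0.578
gripper_force: 20.0
```

```bash
python3 to.py; python3 -c "
import numpy as np
c,s=np.cos(-.172),np.sin(-.172)
for x,y in((.055,0),(-.055,0)): print(np.round([.4785+c*x-s*y,-.304+s*x+c*y],3))"
```

```text
t 6.85 pos [0.6024 0.0913 0.0344] psi 1.5706 tilt 0.0011 w 5.31 gf 20.0 F [-0.8 -0.6  5.5] q [ 0.05  0.66 -0.42  1.77  0.37  0.78 -0.56]
[ 0.533 -0.313]
[ 0.424 -0.295]
```

carry_out:
  claw: [4,4,4,4,4,4,4,4,4,4,4,4,4,4,4,4,4,4,4,4]
  delta_pos:
    - [0,0,-2]
    - [0,0,-3.5]
    - [0,0,-3.5]
    - [0,0,-3.5]
    - [-1.6,-0.7,0]
    - [-3,-1.4,0]
    - [-3.4,-1.57,0]
    - [-3.4,-1.57,0]
    - [-3.4,-1.57,0]
    - [-3.4,-1.57,0]
    - [-3.4,-1.57,0]
    - [-3.4,-1.57,0]
    - [-3.4,-1.57,0]
    - [-3.4,-1.57,0]
    - [-3,-1.4,0]
    - [-2,-1,0]
    - [-1.2,-0.75,0]
    - [0,0,0]
    - [0,0,0]
    - [0,0,0]
  angular:
    - [0,0,0]
    - [0,0,0]
    - [0,0,0]
    - [0,0,0]
    - [0,0,0]
    - [0,0,0]
    - [0,0,0]
    - [0,0,0]
    - [0,0,0]
    - [0,0,0]
    - [0,0,0]
    - [0,0,0]
    - [0,0,0]
    - [0,0,0]
    - [0,0,0]
    - [0,0,0]
    - [0,0,0]
    - [0,0,0]
    - [0,0,0]
    - [0,0,0]

```text
clock: 8.85
position: [0.4245, -0.2872, 0.1587]
ee_rot: [-2.219, -2.224, -0.001]
force: [-0.3, 0.3, -2.3]
width: 0.577
gripper_force: 20.0
```

```bash
python3 to.py .424 -.295 .0335
```

```text
t 8.85 pos [ 0.4245 -0.2872  0.1587] psi 1.5729 tilt 0.0007 w 5.3 gf 20.0 F [-0.3  0.3 -2.3] q [ 0.83  0.37 -0.43  1.9   0.19  0.91  0.31]
delta tool cm [-0.78 -0.06 12.52]
```

carry_out:
  claw: [4,4,4,4,4,4,4,4,7,7,7,7,7,7,7]
  delta_pos:
    - [-0.4,0,2.5]
    - [-0.4,0,4]
    - [0,0,3]
    - [0,0,1.5]
    - [0,0,0.8]
    - [0,0,0.5]
    - [0,0,0.2]
    - [0,0,0]
    - [0,0,0]
    - [0,0,0]
    - [0,0,0]
    - [0,0,0]
    - [0,0,-2]
    - [0,0,-4]
    - [0,0,-4]
  angular:
    - [0,0,0]
    - [0,0,0]
    - [0,0,0]
    - [0,0,0]
    - [0,0,0]
    - [0,0,0]
    - [0,0,0]
    - [0,0,0]
    - [0,0,0]
    - [0,0,0]
    - [0,0,0]
    - [0,0,0]
    - [0,0,0]
    - [0,0,0]
    - [0,0,0]

```text
clock: 10.35
position: [0.4232, -0.2963, 0.1345]
ee_rot: [-2.22, -2.22, 0.0]
force: [2.0, -0.6, 1.3]
width: 0.761
gripper_force: 0.0
```

```bash
python3 to.py .5997 -.0318 .16; python3 - <<'E'
from h import *
for n in("top","scene"):
    p=grab(n)
    for d in arm.place_of("jar",p): print(n,d["conf"],np.round(onz(p,px(d["centre"]),.004),3))
E
```

```text
t 10.35 pos [ 0.4232 -0.2963  0.1345] psi 1.5709 tilt 0.0018 w 6.99 gf 0.0 F [ 2.  -0.6  1.3] q [ 0.83  0.4  -0.43  1.92  0.21  0.87  0.3 ]
delta tool cm [26.45 17.65 -2.54]
scene 0.67 [0.539 0.402 0.004]
scene 0.64 [ 0.426 -0.297  0.004]
```

carry_out:
  claw: [7,7,8.2,8.2,8.2,8.2,8.2,8.2,8.2,8.2,8.2,8.2,8.2,8.2]
  delta_pos:
    - [0,0,-2.5]
    - [1.44,0.96,0]
    - [2.8,1.87,0]
    - [3.2,2.13,0]
    - [3.2,2.13,0]
    - [3.2,2.13,0]
    - [3.2,2.13,0]
    - [3.2,2.13,0]
    - [2.8,1.87,0]
    - [2,1.33,0]
    - [1.36,0.92,0]
    - [0,0,0]
    - [0,0,0]
    - [0,0,0]
  angular:
    - [0,0,0]
    - [0,0,0]
    - [0,0,0]
    - [0,0,0]
    - [0,0,0]
    - [0,0,0]
    - [0,0,0]
    - [0,0,0]
    - [0,0,0]
    - [0,0,0]
    - [0,0,0]
    - [0,0,0]
    - [0,0,0]
    - [0,0,0]

```text
clock: 11.95
position: [0.599, -0.0347, 0.1583]
ee_rot: [-2.224, -2.219, 0.003]
force: [0.0, -0.0, 0.7]
width: 0.892
gripper_force: 0.0
```

```bash
python3 to.py .5997 -.0318 .022
```

```text
t 11.95 pos [ 0.599  -0.0347  0.1583] psi 1.5687 tilt 0.0016 w 8.19 gf 0.0 F [ 0.  -0.   0.7] q [ 0.29  0.51 -0.47  1.69  0.26  1.01 -0.27]
delta tool cm [ 0.31  0.09 13.63]
```

carry_out:
  claw: [8.2,8.2,8.2,8.2,8.2,8.2,8.2,4,4,4,4,4,4,4,4]
  delta_pos:
    - [0.3,0.05,2.5]
    - [0,0,4]
    - [0,0,3.5]
    - [0,0,2]
    - [0,0,1]
    - [0,0,0.5]
    - [0,0,0]
    - [0,0,0]
    - [0,0,0]
    - [0,0,0]
    - [0,0,0]
    - [0,0,0]
    - [0,0,0]
    - [0,0,0]
    - [0,0,0]
  angular:
    - [0,0,0]
    - [0,0,0]
    - [0,0,0]
    - [0,0,0]
    - [0,0,0]
    - [0,0,0]
    - [0,0,0]
    - [0,0,0]
    - [0,0,0]
    - [0,0,0]
    - [0,0,0]
    - [0,0,0]
    - [0,0,0]
    - [0,0,0]
    - [0,0,0]

```text
clock: 13.45
position: [0.6007, -0.0298, 0.0242]
ee_rot: [2.221, 2.221, 0.001]
force: [-1.0, -0.6, 5.8]
width: 0.586
gripper_force: 20.0
```

```bash
python3 to.py .533 -.313 .15
```

```text
t 13.45 pos [ 0.6007 -0.0298  0.0242] psi 1.5707 tilt 0.0008 w 5.38 gf 20.0 F [-1.  -0.6  5.8] q [ 0.24  0.66 -0.41  1.8   0.37  0.75 -0.36]
delta tool cm [-28.32  -6.75 -12.58]
```

carry_out:
  claw: [4,4,4,4,4,4,4,4,4,4,4,4,4,4,4,4,4,4]
  delta_pos:
    - [0,0,-2]
    - [0,0,-3.5]
    - [0,0,-3.5]
    - [0,0,-3.5]
    - [-1.5,-0.35,0]
    - [-2.8,-0.67,0]
    - [-3.4,-0.81,0]
    - [-3.4,-0.81,0]
    - [-3.4,-0.81,0]
    - [-3.4,-0.81,0]
    - [-3.4,-0.81,0]
    - [-2.8,-0.67,0]
    - [-2,-0.5,0]
    - [-1.5,-0.3,0]
    - [-0.7,-0.2,0]
    - [0,0,0]
    - [0,0,0]
    - [0,0,0]
  angular:
    - [0,0,0]
    - [0,0,0]
    - [0,0,0]
    - [0,0,0]
    - [0,0,0]
    - [0,0,0]
    - [0,0,0]
    - [0,0,0]
    - [0,0,0]
    - [0,0,0]
    - [0,0,0]
    - [0,0,0]
    - [0,0,0]
    - [0,0,0]
    - [0,0,0]
    - [0,0,0]
    - [0,0,0]
    - [0,0,0]

```text
clock: 15.25
position: [0.5335, -0.3112, 0.1488]
ee_rot: [-2.219, -2.224, -0.001]
force: [0.8, -0.6, -2.3]
width: 0.585
gripper_force: 20.0
```

```bash
python3 to.py .533 -.313 .0232
```

```text
t 15.25 pos [ 0.5335 -0.3112  0.1488] psi 1.5728 tilt 0.0007 w 5.37 gf 20.0 F [ 0.8 -0.6 -2.3] q [ 0.74  0.54 -0.43  1.66  0.25  1.01  0.22]
delta tool cm [-0.19 -0.05 12.56]
```

carry_out:
  claw: [4,4,4,4,4,4,4,4,7,7,7,7,7,7,7,7]
  delta_pos:
    - [-0.2,0,2.5]
    - [0,0,4]
    - [0,0,3]
    - [0,0,1.5]
    - [0,0,0.8]
    - [0,0,0.5]
    - [0,0,0.3]
    - [0,0,0]
    - [0,0,0]
    - [0,0,0]
    - [0,0,0]
    - [0,0,0]
    - [0,0,-2]
    - [0,0,-4]
    - [0,0,-4]
    - [0,0,-3]
  angular:
    - [0,0,0]
    - [0,0,0]
    - [0,0,0]
    - [0,0,0]
    - [0,0,0]
    - [0,0,0]
    - [0,0,0]
    - [0,0,0]
    - [0,0,0]
    - [0,0,0]
    - [0,0,0]
    - [0,0,0]
    - [0,0,0]
    - [0,0,0]
    - [0,0,0]
    - [0,0,0]

```text
clock: 16.85
position: [0.5335, -0.3149, 0.1554]
ee_rot: [2.22, 2.22, 0.001]
force: [0.3, -0.1, 0.8]
width: 0.761
gripper_force: 0.0
```

```bash
python3 to.py .579 .383 .16; python3 - <<'E'
from fit import *
T=grab("top");S=grab("scene")
for p in(T,S):
    for l,z in(("jar",.004),("tin",.004),("clamp_grip",.06)): print(l,[(round(d["conf"],2),np.round(onz(p,px(d["centre"]),z)[:2],3).tolist()) for d in arm.place_of(l,p)])
    for d in arm.trace("caster",p):
        c=np.array(px(d["centre"])); q=onz(p,c,.03)
        if abs(q[1]-.025)<.04: print("caster",[np.round(v,4) for v in fit("caster",[(p,d["region"])],[.629,.026,-.06],.006,True)])
A=cv2.resize(T["frame"][90:260,90:440],None,fx=2.2,fy=2.2);B=cv2.resize(S["frame"][130:300,90:440],None,fx=2.2,fy=2.2)[:200]
cv2.imwrite("pics/mat.png",np.vstack([A,B])[:,:,::-1])
E
```

```text
t 16.85 pos [ 0.5335 -0.3149  0.1554] psi 1.5709 tilt 0.002 w 6.99 gf 0.0 F [ 0.3 -0.1  0.8] q [ 0.74  0.53 -0.43  1.65  0.25  1.02  0.23]
delta tool cm [69.79  4.56 -0.51]
jar [(0.88, [0.427, -0.286])]
tin [(0.57, [0.529, -0.322]), (0.57, [0.658, -0.157])]
clamp_grip [(0.52, [0.574, 0.382]), (0.32, [0.375, -0.022])]
caster [array([ 0.6282,  0.0264, -0.0572]), np.float64(13.3945), np.float64(16.0653)]
jar [(0.74, [0.421, -0.291])]
tin [(0.93, [0.535, -0.309]), (0.73, [0.653, -0.154])]
clamp_grip [(0.72, [0.584, 0.386])]
caster [array([ 0.6101,  0.0289, -0.0451]), np.float64(131.6584), np.float64(207.6586)]
```

View pics/mat.png

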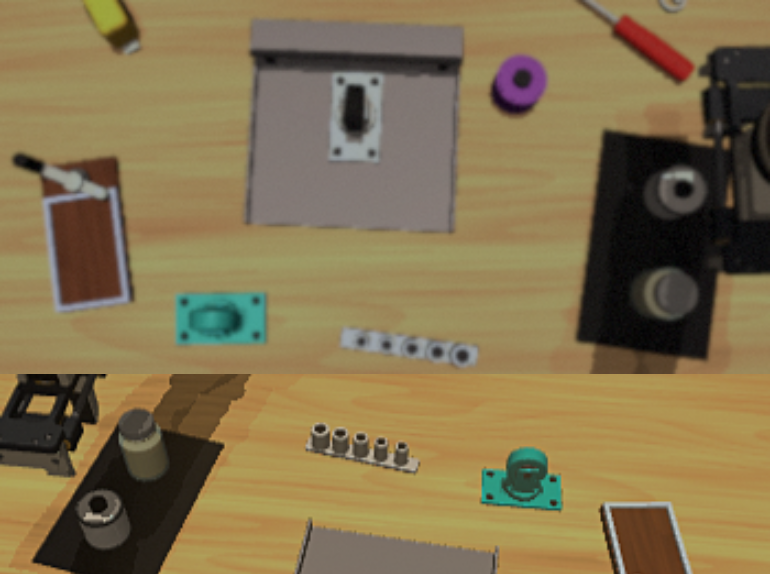

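Jar and tin both stand on the mat. In the top half they are at about (670,293) and (680,190), and the caster at (355,110) hasn't moved. Next I'll open the clamp by pinching its post.

carry_out:
  claw: [7,5,5,5,5,5,5,5,5,5,5,5,5,5,5,5,5,5,5,5]
  delta_pos:
    - [1.5,0.1,0]
    - [3,0.2,0]
    - [4.2,0.27,0]
    - [4.2,0.27,0]
    - [4.2,0.27,0]
    - [4.2,0.27,0]
    - [4.2,0.27,0]
    - [4.2,0.27,0]
    - [4.2,0.27,0]
    - [4.2,0.27,0]
    - [4.2,0.27,0]
    - [4.2,0.27,0]
    - [4.2,0.27,0]
    - [4.2,0.27,0]
    - [4.2,0.27,0]
    - [4.2,0.27,0]
    - [3.5,0.25,0]
    - [2,0.2,0]
    - [1,0,0]
    - [0,0,0]
  angular:
    - [0,0,0]
    - [0,0,0]
    - [0,0,0]
    - [0,0,0]
    - [0,0,0]
    - [0,0,0]
    - [0,0,0]
    - [0,0,0]
    - [0,0,0]
    - [0,0,0]
    - [0,0,0]
    - [0,0,0]
    - [0,0,0]
    - [0,0,0]
    - [0,0,0]
    - [0,0,0]
    - [0,0,0]
    - [0,0,0]
    - [0,0,0]
    - [0,0,0]

```text
clock: 19.35
position: [0.5767, 0.3851, 0.1523]
ee_rot: [-2.218, -2.223, 0.001]
force: [0.2, -0.3, -0.2]
width: 0.548
gripper_force: 0.0
```

```bash
python3 to.py .579 .383 .048
```

```text
t 19.35 pos [0.5767 0.3851 0.1523] psi 1.5733 tilt 0.0011 w 5.03 gf 0.0 F [ 0.2 -0.3 -0.2] q [-0.37  0.66 -0.49  1.44  0.33  1.12 -0.92]
delta tool cm [-0.21  0.24 10.43]
```

carry_out:
  claw: [5,5,5,5,5,5,1,1,1,1,1,1,1]
  delta_pos:
    - [-0.2,0.2,2]
    - [0,0,3]
    - [0,0,3]
    - [0,0,1.5]
    - [0,0,0.9]
    - [0,0,0]
    - [0,0,0]
    - [0,0,0]
    - [0,0,0]
    - [0,0,0]
    - [0,0,0]
    - [0,0,0]
    - [0,0,0]
  angular:
    - [0,0,0]
    - [0,0,0]
    - [0,0,0]
    - [0,0,0]
    - [0,0,0]
    - [0,0,0]
    - [0,0,0]
    - [0,0,0]
    - [0,0,0]
    - [0,0,0]
    - [0,0,0]
    - [0,0,0]
    - [0,0,0]
  force: 6

```text
clock: 20.65
position: [0.5801, 0.3813, 0.049]
ee_rot: [-2.221, -2.221, 0.0]
force: [-1.6, -1.0, 5.1]
width: 0.173
gripper_force: 6.0
```

```bash
python3 to.py
```

```text
t 20.65 pos [0.5801 0.3813 0.049 ] psi 1.5708 tilt 0.0 w 1.59 gf 6.0 F [-1.6 -1.   5.1] q [-0.38  0.76 -0.46  1.53  0.38  0.94 -0.96]
```

carry_out:
  claw: [1,1,1,1,1,1,1,1,1]
  delta_pos:
    - [0.12,-0.4,0]
    - [0.1,-0.4,0]
    - [0.06,-0.4,0]
    - [0.04,-0.4,0]
    - [0,-0.4,0]
    - [0,-0.4,0]
    - [0,-0.1,0]
    - [0,0,0]
    - [0,0,0]
  angular:
    - [0,0,0]
    - [0,0,0]
    - [0,0,0]
    - [0,0,0]
    - [0,0,0]
    - [0,0,0]
    - [0,0,0]
    - [0,0,0]
    - [0,0,0]

```text
clock: 21.55
position: [0.5551, 0.3851, 0.0491]
ee_rot: [-2.221, -2.221, -0.001]
force: [0.7, 2.4, 5.2]
width: 0.17
gripper_force: 6.0
```

carry_out:
  claw: [5,5,5,5,5,5,5,5,5]
  delta_pos:
    - [0,0,0]
    - [0,0,0]
    - [0,0,0]
    - [0,0,-2]
    - [0,0,-4]
    - [0,0,-4]
    - [-4,0,0]
    - [-4,0,0]
    - [-4,0,0]
  angular:
    - [0,0,0]
    - [0,0,0]
    - [0,0,0]
    - [0,0,0]
    - [0,0,0]
    - [0,0,0]
    - [0,0,0]
    - [0,0,0]
    - [0,0,0]

```text
clock: 22.45
position: [0.5548, 0.2627, 0.1486]
ee_rot: [2.221, 2.221, -0.001]
force: [-0.9, 0.1, 0.1]
width: 0.544
gripper_force: 0.0
```

```bash
python3 to.py .6275 .0265 .16; python3 - <<'E'
from h import *
T=grab("top");S=grab("scene")
for p in(T,S): print([(round(d["conf"],2),np.round(onz(p,px(d["centre"]),.06)[:2],3).tolist()) for d in arm.place_of("clamp_grip",p)])
A=cv2.resize(T["frame"][140:250,85:165],None,fx=5,fy=5);B=cv2.resize(S["frame"][170:280,350:430],None,fx=5,fy=5)
cv2.imwrite("pics/jig2.png",np.hstack([A,B])[:,:,::-1])
E
```

```text
t 22.45 pos [0.5548 0.2627 0.1486] psi 1.571 tilt 0.0009 w 5.0 gf 0.0 F [-0.9  0.1  0.1] q [-0.18  0.54 -0.51  1.66  0.3   1.02 -0.8 ]
delta tool cm [-23.62   7.27  -1.13]
[]
[(0.58, [0.549, 0.389])]
```

View pics/jig2.png

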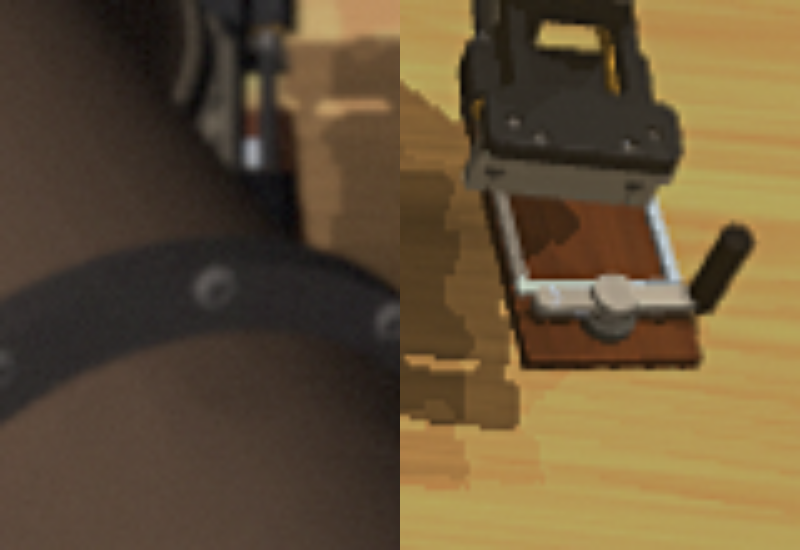

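The clamp arm now lies parallel to the nest's end (right picture, 540–690, 300), so it is open. Next I'll turn the tool and go to the caster.

carry_out:
  claw: [6,6,6,6,6,6,6,6,6,6,6,6,6,6,6,6,6,6,6,6]
  delta_pos:
    - [-2.6,0.8,-0.5]
    - [-4,1.3,-0.6]
    - [-4.4,1.35,0]
    - [-4.4,1.35,0]
    - [-4.2,1.3,0]
    - [-2.6,0.8,0]
    - [-1.4,0.4,0]
    - [0,0,0]
    - [0,0,0]
    - [0,0,0]
    - [0,0,0]
    - [0,0,0]
    - [0,0,0]
    - [0,0,0]
    - [0,0,0]
    - [0,0,0]
    - [0,0,0]
    - [0,0,0]
    - [0,0,0]
    - [0,0,0]
  angular:
    - [0,0,0]
    - [0,0,0]
    - [0,0,0]
    - [0,0,0]
    - [0,0,0]
    - [0,0,0]
    - [0,0,0]
    - [0,0,-0.138]
    - [0,0,-0.138]
    - [0,0,-0.138]
    - [0,0,-0.138]
    - [0,0,-0.138]
    - [0,0,-0.138]
    - [0,0,-0.138]
    - [0,0,-0.138]
    - [0,0,-0.138]
    - [0,0,-0.138]
    - [0,0,-0.138]
    - [0,0,0]
    - [0,0,0]

```text
clock: 24.65
position: [0.6281, 0.0301, 0.1597]
ee_rot: [-0.086, -3.14, -0.002]
force: [0.1, -0.4, -0.9]
width: 0.654
gripper_force: 0.0
```

```bash
python3 to.py .6275 .0265 .035
```

```text
t 24.65 pos [0.6281 0.0301 0.1597] psi 3.0865 tilt 0.0012 w 6.01 gf 0.0 F [ 0.1 -0.4 -0.9] q [ 0.4   0.65 -0.85  1.59  0.52  1.14  0.94]
delta tool cm [ 0.03 -0.38 12.47]
```

carry_out:
  claw: [6,6,6,6,6,6,6,2,2,2,2,2,2,2]
  delta_pos:
    - [0,-0.35,2.5]
    - [0,0,4]
    - [0,0,3]
    - [0,0,1.5]
    - [0,0,1]
    - [0,0,0.4]
    - [0,0,0]
    - [0,0,0]
    - [0,0,0]
    - [0,0,0]
    - [0,0,0]
    - [0,0,0]
    - [0,0,0]
    - [0,0,0]
  angular:
    - [0,0,0]
    - [0,0,0]
    - [0,0,0]
    - [0,0,0]
    - [0,0,0]
    - [0,0,0]
    - [0,0,0]
    - [0,0,0]
    - [0,0,0]
    - [0,0,0]
    - [0,0,0]
    - [0,0,0]
    - [0,0,0]
    - [0,0,0]
  force: 35

```text
clock: 26.05
position: [0.6283, 0.0253, 0.0362]
ee_rot: [0.083, 3.14, 0.001]
force: [-0.7, -0.1, 5.5]
width: 0.328
gripper_force: 35.0
```

```bash
python3 to.py .4855 .3275 .16
```

```text
t 26.05 pos [0.6283 0.0253 0.0362] psi 3.0889 tilt 0.0007 w 3.01 gf 35.0 F [-0.7 -0.1  5.5] q [ 0.36  0.78 -0.77  1.7   0.65  0.93  0.85]
delta tool cm [ 15.84  29.43 -12.38]
```

carry_out:
  claw: [2,2,2,2,2,2,2,2,2,2,2,2,2,2,2,2,2,2,2]
  delta_pos:
    - [0,0,-2]
    - [0,0,-3.5]
    - [0,0,-3.5]
    - [0,0,-3.3]
    - [0.8,1.5,0]
    - [1.4,2.6,0]
    - [1.8,3.3,0]
    - [1.8,3.3,0]
    - [1.8,3.3,0]
    - [1.8,3.3,0]
    - [1.8,3.3,0]
    - [1.8,3.3,0]
    - [1.4,2.6,0]
    - [0.9,1.8,0]
    - [0.5,1.1,0]
    - [0,0,0]
    - [0,0,0]
    - [0,0,0]
    - [0,0,0]
  angular:
    - [0,0,0]
    - [0,0,0]
    - [0,0,0]
    - [0,0,0]
    - [0,0,0]
    - [0,0,0]
    - [0,0,0]
    - [0,0,0]
    - [0,0,0]
    - [0,0,0]
    - [0,0,0]
    - [0,0,0]
    - [0,0,0]
    - [0,0,0]
    - [0,0,0]
    - [0,0,-0.094]
    - [0,0,-0.094]
    - [0,0,0]
    - [0,0,0]

```text
clock: 27.95
position: [0.4857, 0.3261, 0.1579]
ee_rot: [0.206, -3.134, 0.001]
force: [-0.2, 0.6, -3.1]
width: 0.325
gripper_force: 35.0
```

```bash
python3 to.py .4855 .3275 .041; python3 - <<'E'
from fit import *
for n in("scene","top"):
    p=grab(n)
    if n=="scene": S=p
    for d in arm.trace("caster",p):
        c=np.array(px(d["centre"])); q=onz(p,c,.15); print(n,d["conf"],np.round(q,3))
        if abs(q[1]-.3275)<.04: print("caster",[np.round(v,4) for v in fit("caster",[(p,d["region"])],[.4855,.3275,.135],.1297,True)])
cv2.imwrite("pics/hold.png",cv2.resize(S["frame"][110:270,320:450],None,fx=3.7,fy=3.7)[:,:,::-1])
E
```

```text
t 27.95 pos [0.4857 0.3261 0.1579] psi -3.01 tilt 0.0013 w 2.98 gf 35.0 F [-0.2  0.6 -3.1] q [-0.07  0.61 -0.92  1.7   0.53  1.1   0.55]
delta tool cm [-1.000e-02  1.500e-01  1.169e+01]
scene 0.83 [0.516 0.165 0.15 ]
scene 0.58 [0.513 0.314 0.15 ]
caster [array([0.4878, 0.3278, 0.0606]), np.float64(175.5969), np.float64(189.6614)]
top 0.57 [0.411 0.146 0.15 ]
```

View pics/hold.png

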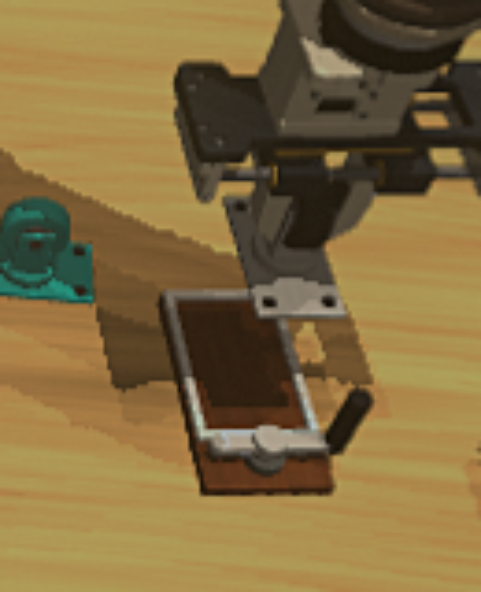

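The caster is held level and aligned with the nest below it. I'll lower it, release, and back off.

carry_out:
  claw: [2,2,2,2,2,2,2,2,2,2]
  delta_pos:
    - [0,0.1,2]
    - [0,0,3]
    - [0,0,3]
    - [0,0,1.5]
    - [0,0,1]
    - [0,0,0.6]
    - [0,0,0.4]
    - [0,0,0.2]
    - [0,0,0]
    - [0,0,0]
  angular:
    - [0,0,0]
    - [0,0,0]
    - [0,0,0]
    - [0,0,0]
    - [0,0,0]
    - [0,0,0]
    - [0,0,0]
    - [0,0,0]
    - [0,0,0]
    - [0,0,0]

```text
clock: 29.15
position: [0.4859, 0.3281, 0.0423]
ee_rot: [-0.212, 3.134, 0.001]
force: [0.6, -0.7, -3.0]
width: 0.326
gripper_force: 35.0
```

```bash
python3 to.py .4855 .3275 .0405
```

```text
t 29.15 pos [0.4859 0.3281 0.0423] psi -3.0066 tilt 0.0009 w 2.99 gf 35.0 F [ 0.6 -0.7 -3. ] q [-0.14  0.74 -0.82  1.81  0.68  0.9   0.43]
delta tool cm [ 0.05 -0.05  0.18]
```

carry_out:
  claw: [2,2,6,6,6,6,6,6,6,6]
  delta_pos:
    - [0,0,0.2]
    - [0,0,0]
    - [0,0,0]
    - [0,0,0]
    - [0,0,0]
    - [0,0,0]
    - [0,0,-2]
    - [0,0,-4]
    - [0,0,-4]
    - [0,0,-2]
  angular:
    - [0,0,0]
    - [0,0,0]
    - [0,0,0]
    - [0,0,0]
    - [0,0,0]
    - [0,0,0]
    - [0,0,0]
    - [0,0,0]
    - [0,0,0]
    - [0,0,0]

```text
clock: 30.15
position: [0.4861, 0.3292, 0.1631]
ee_rot: [-0.213, 3.132, 0.004]
force: [0.6, 0.0, 1.0]
width: 0.65
gripper_force: 0.0
```

```bash
python3 to.py .553 .384 .16; python3 - <<'E'
from fit import *
S=grab("scene")
print("post",[(round(d["conf"],2),np.round(onz(S,px(d["centre"]),.06)[:2],3).tolist()) for d in arm.place_of("clamp_grip",S)])
for d in arm.trace("caster",S):
        q=onz(S,px(d["centre"]),.03)
        if abs(q[1]-.3275)<.05: print("caster",[np.round(v,4) for v in fit("caster",[(S,d["region"])],[.4855,.3275,.135],.01,True)])
cv2.imwrite("pics/placed.png",cv2.resize(S["frame"][150:270,340:440],None,fx=4.5,fy=4.5)[:,:,::-1])
E
```

```text
t 30.15 pos [0.4861 0.3292 0.1631] psi -3.006 tilt 0.0036 w 5.97 gf 0.0 F [0.6 0.  1. ] q [-0.07  0.6  -0.92  1.7   0.53  1.11  0.55]
delta tool cm [-7.37  4.53  0.34]
post [(0.83, [0.556, 0.381])]
caster [array([0.4822, 0.3301, 0.0788]), np.float64(18.3624), np.float64(41.0472)]
```

View pics/placed.png

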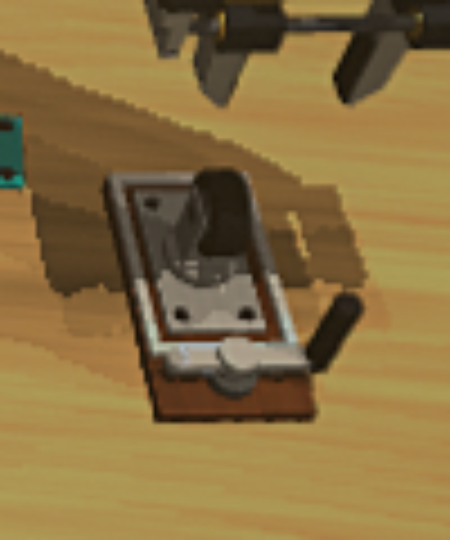

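The caster lies flat inside the fence with gaps all round, and the clamp is still open. Next I'll turn the tool and pinch the post.

carry_out:
  claw: [4,4,4,4,4,4,4,4,4,4]
  delta_pos:
    - [-2.4,1.5,0]
    - [-2.9,1.8,0]
    - [-2,1.2,0]
    - [0,0,0]
    - [0,0,0]
    - [0,0,0]
    - [0,0,0]
    - [0,0,0]
    - [0,0,0]
    - [0,0,0]
  angular:
    - [0,0,0]
    - [0,0,0]
    - [0,0,0]
    - [0,0,-0.127]
    - [0,0,-0.127]
    - [0,0,-0.127]
    - [0,0,-0.127]
    - [0,0,-0.127]
    - [0,0,-0.127]
    - [0,0,0]

```text
clock: 31.3
position: [0.5515, 0.3816, 0.1576]
ee_rot: [1.364, -2.827, 0.001]
force: [0.3, -0.2, 0.4]
width: 0.435
gripper_force: 0.0
```

```bash
python3 to.py .5555 .384 .047; python3 - <<'E'
from h import *
S=grab("scene"); T=grab("top")
for p in (S,T): print("post",[(round(d["conf"],2),np.round(onz(p,px(d["centre"]),.06)[:2],3).tolist()) for d in arm.place_of("clamp_grip",p)])
E
```

```text
t 31.3 pos [0.5515 0.3816 0.1576] psi -2.2423 tilt 0.0026 w 3.99 gf 0.0 F [ 0.3 -0.2  0.4] q [-0.11  0.79 -1.04  1.47  0.7   1.28  1.25]
delta tool cm [-0.47 -0.17 11.06]
post [(0.87, [0.553, 0.393])]
post []
```

carry_out:
  claw: [4,4,4,4,4,4,1,1,1,1,1,1]
  delta_pos:
    - [-0.4,-0.15,2]
    - [0,0,3]
    - [0,0,3]
    - [0,0,2]
    - [0,0,0.9]
    - [0,0,0]
    - [0,0,0]
    - [0,0,0]
    - [0,0,0]
    - [0,0,0]
    - [0,0,0]
    - [0,0,0]
  angular:
    - [0,0,0]
    - [0,0,0]
    - [0,0,0]
    - [0,0,0]
    - [0,0,0]
    - [0,0,0]
    - [0,0,0]
    - [0,0,0]
    - [0,0,0]
    - [0,0,0]
    - [0,0,0]
    - [0,0,0]
  force: 10

```text
clock: 32.7
position: [0.556, 0.3848, 0.0516]
ee_rot: [-1.362, 2.83, 0.0]
force: [0.1, 0.3, 5.6]
width: 0.172
gripper_force: 10.0
```

```bash
python3 to.py; python3 - <<'E'
from h import *
s=arm.observe(); M=R.from_rotvec(s["ee_rot"]).as_matrix(); p=s["position"][:2]
pv=np.array([.560,.3395]); r=.045
v=p-pv; b0=np.arctan2(v[1],v[0]); print("r",np.linalg.norm(v),"theta",b0-.135)
B=np.linspace(b0,.135,15)[1:]; prev=p
for b in B:
    q=pv+r*np.array([np.cos(b),np.sin(b)]); print(np.round((M.T@np.r_[q-prev,0])[:2]*100,2).tolist(),end=","); prev=q
E
```

```text
t 32.7 pos [0.556  0.3848 0.0516] psi -2.2446 tilt 0.0013 w 1.58 gf 10.0 F [0.1 0.3 5.6] q [-0.14  0.9  -0.97  1.55  0.8   1.12  1.18]
r 0.04548998526023591 theta 1.524601354496532
[-0.28, -0.41],[-0.28, -0.4],[-0.23, -0.43],[-0.18, -0.45],[-0.13, -0.47],[-0.08, -0.48],[-0.03, -0.49],[0.03, -0.49],[0.08, -0.48],[0.13, -0.47],[0.18, -0.45],[0.23, -0.43],[0.28, -0.4],[0.32, -0.37],
```

carry_out:
  claw: [1,1,1,1,1,1,1,1]
  delta_pos:
    - [-0.28,-0.41,0]
    - [-0.28,-0.4,0]
    - [-0.23,-0.43,0]
    - [-0.18,-0.45,0]
    - [-0.13,-0.47,0]
    - [-0.08,-0.48,0]
    - [-0.03,-0.49,0]
    - [0,0,0]
  angular:
    - [0,0,0]
    - [0,0,0]
    - [0,0,0]
    - [0,0,0]
    - [0,0,0]
    - [0,0,0]
    - [0,0,0]
    - [0,0,0]

```text
clock: 33.5
position: [0.588, 0.3766, 0.0516]
ee_rot: [-1.362, 2.828, 0.005]
force: [1.2, 5.6, 1.7]
width: 0.171
gripper_force: 10.0
```

carry_out:
  claw: [1,1,1,1,1,1,1,1,1]
  delta_pos:
    - [0.03,-0.49,0]
    - [0.08,-0.48,0]
    - [0.13,-0.47,0]
    - [0.18,-0.45,0]
    - [0.23,-0.43,0]
    - [0.28,-0.4,0]
    - [0.32,-0.37,0]
    - [0,0,0]
    - [0,0,0]
  angular:
    - [0,0,0]
    - [0,0,0]
    - [0,0,0]
    - [0,0,0]
    - [0,0,0]
    - [0,0,0]
    - [0,0,0]
    - [0,0,0]
    - [0,0,0]

```text
clock: 34.4
position: [0.604, 0.3458, 0.0512]
ee_rot: [-1.362, 2.83, 0.001]
force: [-1.0, 2.2, 5.8]
width: 0.167
gripper_force: 10.0
```

```bash
python3 to.py .606 .342 .0516
```

```text
t 34.4 pos [0.604  0.3458 0.0512] psi -2.2445 tilt 0.0008 w 1.54 gf 10.0 F [-1.   2.2  5.8] q [-0.07  0.92 -0.96  1.5   0.8   1.15  1.29]
delta tool cm [ 0.17 -0.39 -0.04]
```

carry_out:
  claw: [1,1,1,5,5,5,5,5,5,5]
  delta_pos:
    - [0.1,-0.1,0]
    - [0.1,-0.1,0]
    - [0,0,0]
    - [0,0,0]
    - [0,0,0]
    - [0,0,0]
    - [0,0,-2]
    - [0,0,-4]
    - [0,0,-4]
    - [0,0,-1]
  angular:
    - [0,0,0]
    - [0,0,0]
    - [0,0,0]
    - [0,0,0]
    - [0,0,0]
    - [0,0,0]
    - [0,0,0]
    - [0,0,0]
    - [0,0,0]
    - [0,0,0]

```text
clock: 35.4
position: [0.6052, 0.3446, 0.1673]
ee_rot: [-1.36, 2.825, 0.003]
force: [-0.6, -0.0, 0.8]
width: 0.543
gripper_force: 0.0
```

carry_out:
  claw: [6,6,6,6,6,6,6,6,6,6,6,6,6,6,6,6,6,6]
  delta_pos:
    - [0,0,0]
    - [0,0,0]
    - [0,0,0]
    - [0,0,0]
    - [0,0,0]
    - [0,0,0]
    - [0,0,0]
    - [0,0,0]
    - [0,0,0]
    - [0,0,0]
    - [0,0,0]
    - [0,0,0]
    - [0,0,0]
    - [0,0,0]
    - [0,0,0]
    - [0,0,0]
    - [0,0,0]
    - [0,0,0]
  angular:
    - [0,0,0.147]
    - [0,0,0.147]
    - [0,0,0.147]
    - [0,0,0.147]
    - [0,0,0.147]
    - [0,0,0.147]
    - [0,0,0.147]
    - [0,0,0.147]
    - [0,0,0.147]
    - [0,0,0.147]
    - [0,0,0.147]
    - [0,0,0.147]
    - [0,0,0.147]
    - [0,0,0.147]
    - [0,0,0.147]
    - [0,0,0.147]
    - [0,0,0.117]
    - [0,0,0]

```text
clock: 37.2
position: [0.604, 0.3429, 0.1617]
ee_rot: [2.224, 2.219, 0.001]
force: [-0.9, 0.4, 0.2]
width: 0.656
gripper_force: 0.0
```

```bash
python3 to.py .533 -.313 .16; python3 - <<'E'
from fit import *
S=grab("scene");T=grab("top")
for p in(S,T):
    print("post",[(round(d["conf"],2),np.round(onz(p,px(d["centre"]),.06)[:2],3).tolist()) for d in arm.place_of("clamp_grip",p)])
    print("tin",[(round(d["conf"],2),np.round(onz(p,px(d["centre"]),.004)[:2],3).tolist()) for d in arm.place_of("tin",p)])
cv2.imwrite("pics/closed.png",cv2.resize(S["frame"][150:270,340:440],None,fx=4.5,fy=4.5)[:,:,::-1])
E
```

```text
t 37.2 pos [0.604  0.3429 0.1617] psi 1.5685 tilt 0.0006 w 6.02 gf 0.0 F [-0.9  0.4  0.2] q [-0.31  0.65 -0.47  1.43  0.31  1.14 -0.83]
delta tool cm [-65.61  -6.95   0.14]
post [(0.88, [0.602, 0.344])]
tin [(0.69, [0.533, -0.325]), (0.58, [0.659, -0.151])]
post [(0.78, [0.612, 0.349])]
tin [(0.98, [0.659, -0.149]), (0.89, [0.528, -0.325])]
```

View pics/closed.png

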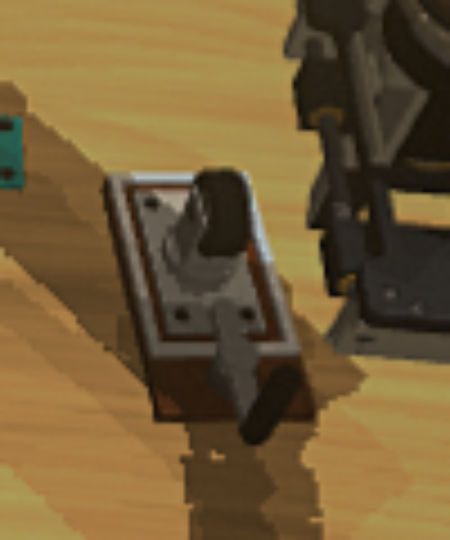

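The clamp arm now points along the jig over the plate's end and the caster is still centred. Now the tin and jar go back; first I'll check where they stand.

carry_out:
  claw: [7,7,7,7,7,7,7,7,7,7,7,7,7,7,7,7,7,7,7]
  delta_pos:
    - [-1.6,-0.2,0]
    - [-3,-0.32,0]
    - [-4,-0.42,0]
    - [-4,-0.42,0]
    - [-4,-0.42,0]
    - [-4,-0.42,0]
    - [-4,-0.42,0]
    - [-4,-0.42,0]
    - [-4,-0.42,0]
    - [-4,-0.42,0]
    - [-4,-0.42,0]
    - [-4,-0.42,0]
    - [-4,-0.42,0]
    - [-4,-0.42,0]
    - [-4,-0.42,0]
    - [-4,-0.42,0]
    - [-3,-0.35,0]
    - [-2,-0.2,0]
    - [0,0,0]
  angular:
    - [0,0,0]
    - [0,0,0]
    - [0,0,0]
    - [0,0,0]
    - [0,0,0]
    - [0,0,0]
    - [0,0,0]
    - [0,0,0]
    - [0,0,0]
    - [0,0,0]
    - [0,0,0]
    - [0,0,0]
    - [0,0,0]
    - [0,0,0]
    - [0,0,0]
    - [0,0,0]
    - [0,0,0]
    - [0,0,0]
    - [0,0,0]

```text
clock: 39.4
position: [0.5315, -0.3184, 0.1603]
ee_rot: [2.229, 2.213, -0.004]
force: [-0.0, 0.0, 0.6]
width: 0.761
gripper_force: 0.0
```

```bash
python3 to.py .5335 -.315 .023; python3 - <<'E'
from fit import *
for c in("scene","top"):
  p=grab(c)
  for n,q0 in(("jar",[.4235,-.297,0]),("tin",[.5335,-.316,0])):
    t=proj(p,[[q0[0],q0[1],.03]])[0]
    for d in arm.trace(n,p):
        if np.hypot(*(np.array(px(d["centre"]))-t))<14: print(c,n,d["conf"],[np.round(v,4) for v in fit(n,[(p,d["region"])],q0,.004)])
E
```

```text
t 39.4 pos [ 0.5315 -0.3184  0.1603] psi 1.5639 tilt 0.0024 w 6.99 gf 0.0 F [-0.   0.   0.6] q [ 0.73  0.52 -0.42  1.64  0.24  1.03  0.24]
delta tool cm [ 0.37  0.22 13.73]
scene jar 0.86 [array([ 0.4215, -0.296 ]), np.float64(32.9494), np.float64(40.4366)]
scene tin 0.61 [array([ 0.5302, -0.3178]), np.float64(6.0571), np.float64(17.7376)]
top jar 0.77 [array([ 0.4259, -0.2985]), np.float64(20.4045), np.float64(38.3825)]
top tin 0.93 [array([ 0.5346, -0.32  ]), np.float64(3.3684), np.float64(29.8217)]
```

carry_out:
  claw: [7.6,7.6,7.6,7.6,7.6,7.6,7.6,4,4,4,4,4,4,4,4]
  delta_pos:
    - [0.15,0.15,2.5]
    - [0,0,4]
    - [0,0,3.5]
    - [0,0,2]
    - [0,0,1]
    - [0,0,0.5]
    - [0,0,0]
    - [0,0,0]
    - [0,0,0]
    - [0,0,0]
    - [0,0,0]
    - [0,0,0]
    - [0,0,0]
    - [0,0,0]
    - [0,0,0]
  angular:
    - [0,0,0]
    - [0,0,0]
    - [0,0,0]
    - [0,0,0]
    - [0,0,0]
    - [0,0,0]
    - [0,0,0]
    - [0,0,0]
    - [0,0,0]
    - [0,0,0]
    - [0,0,0]
    - [0,0,0]
    - [0,0,0]
    - [0,0,0]
    - [0,0,0]
  force: 20

```text
clock: 41.2
position: [0.5357, -0.3122, 0.0265]
ee_rot: [2.222, 2.219, -0.0]
force: [-2.5, 0.6, 6.2]
width: 0.581
gripper_force: 20.0
```

```bash
python3 to.py .6005 -.0298 .15
```

```text
t 41.2 pos [ 0.5357 -0.3122  0.0265] psi 1.5695 tilt 0.0008 w 5.33 gf 20.0 F [-2.5  0.6  6.2] q [ 0.69  0.68 -0.37  1.75  0.33  0.77  0.16]
delta tool cm [ 28.24   6.45 -12.37]
```

carry_out:
  claw: [4,4,4,4,4,4,4,4,4,4,4,4,4,4,4,4,4,4]
  delta_pos:
    - [0,0,-2]
    - [0,0,-3.5]
    - [0,0,-3.5]
    - [0,0,-3.5]
    - [1.5,0.35,0]
    - [2.8,0.65,0]
    - [3.4,0.77,0]
    - [3.4,0.77,0]
    - [3.4,0.77,0]
    - [3.4,0.77,0]
    - [3.4,0.77,0]
    - [2.8,0.65,0]
    - [2,0.5,0]
    - [1.5,0.3,0]
    - [0.8,0.15,0]
    - [0,0,0]
    - [0,0,0]
    - [0,0,0]
  angular:
    - [0,0,0]
    - [0,0,0]
    - [0,0,0]
    - [0,0,0]
    - [0,0,0]
    - [0,0,0]
    - [0,0,0]
    - [0,0,0]
    - [0,0,0]
    - [0,0,0]
    - [0,0,0]
    - [0,0,0]
    - [0,0,0]
    - [0,0,0]
    - [0,0,0]
    - [0,0,0]
    - [0,0,0]
    - [0,0,0]

```text
clock: 43.0
position: [0.6001, -0.0297, 0.1506]
ee_rot: [2.225, 2.218, -0.001]
force: [0.2, -0.1, -1.4]
width: 0.583
gripper_force: 20.0
```

```bash
python3 to.py .6005 -.0265 .029
```

```text
t 43.0 pos [ 0.6001 -0.0297  0.1506] psi 1.5677 tilt 0.0009 w 5.35 gf 20.0 F [ 0.2 -0.1 -1.4] q [ 0.28  0.51 -0.46  1.7   0.26  0.99 -0.28]
delta tool cm [ 0.33  0.04 12.16]
```

carry_out:
  claw: [4,4,4,4,4,4,4,4,4,7.2,7.2,7.2,7.2,7.2,7.2,7.2,7.2]
  delta_pos:
    - [0.3,0.05,2.5]
    - [0,0,3.8]
    - [0,0,3]
    - [0,0,1.4]
    - [0,0,0.7]
    - [0,0,0.5]
    - [0,0,0.3]
    - [0,0,0.1]
    - [0,0,0]
    - [0,0,0]
    - [0,0,0]
    - [0,0,0]
    - [0,0,0]
    - [0,0,-2]
    - [0,0,-4]
    - [0,0,-4]
    - [0,0,-3]
  angular:
    - [0,0,0]
    - [0,0,0]
    - [0,0,0]
    - [0,0,0]
    - [0,0,0]
    - [0,0,0]
    - [0,0,0]
    - [0,0,0]
    - [0,0,0]
    - [0,0,0]
    - [0,0,0]
    - [0,0,0]
    - [0,0,0]
    - [0,0,0]
    - [0,0,0]
    - [0,0,0]
    - [0,0,0]

```text
clock: 44.7
position: [0.6014, -0.0247, 0.1602]
ee_rot: [2.222, 2.22, 0.002]
force: [0.8, 0.6, 0.0]
width: 0.781
gripper_force: 0.0
```

```bash
python3 to.py .4237 -.297 .16
```

```text
t 44.7 pos [ 0.6014 -0.0247  0.1602] psi 1.5699 tilt 0.0018 w 7.17 gf 0.0 F [0.8 0.6 0. ] q [ 0.27  0.5  -0.46  1.69  0.26  1.01 -0.28]
delta tool cm [-2.724e+01 -1.774e+01 -2.000e-02]
```

carry_out:
  claw: [7.6,7.6,7.6,7.6,7.6,7.6,7.6,7.6,7.6,7.6,7.6,7.6,7.6,7.6]
  delta_pos:
    - [-1.5,-1,0]
    - [-2.8,-1.83,0]
    - [-3.2,-2.08,0]
    - [-3.2,-2.08,0]
    - [-3.2,-2.08,0]
    - [-3.2,-2.08,0]
    - [-3.2,-2.08,0]
    - [-2.8,-1.83,0]
    - [-2,-1.3,0]
    - [-1.4,-0.9,0]
    - [-0.7,-0.45,0]
    - [0,0,0]
    - [0,0,0]
    - [0,0,0]
  angular:
    - [0,0,0]
    - [0,0,0]
    - [0,0,0]
    - [0,0,0]
    - [0,0,0]
    - [0,0,0]
    - [0,0,0]
    - [0,0,0]
    - [0,0,0]
    - [0,0,0]
    - [0,0,0]
    - [0,0,0]
    - [0,0,0]
    - [0,0,0]

```text
clock: 46.1
position: [0.4242, -0.2957, 0.1577]
ee_rot: [-2.221, -2.222, -0.001]
force: [0.5, 1.0, 1.2]
width: 0.831
gripper_force: 0.0
```

```bash
python3 to.py .4237 -.297 .033
```

```text
t 46.1 pos [ 0.4242 -0.2957  0.1577] psi 1.5715 tilt 0.0005 w 7.63 gf 0.0 F [0.5 1.  1.2] q [ 0.84  0.37 -0.43  1.89  0.19  0.92  0.32]
delta tool cm [-0.14 -0.05 12.47]
```

carry_out:
  claw: [7.6,7.6,7.6,7.6,7.6,7.6,7.6,4,4,4,4,4,4,4,4]
  delta_pos:
    - [-0.1,0,2.2]
    - [0,0,3.5]
    - [0,0,3]
    - [0,0,2]
    - [0,0,1]
    - [0,0,0.6]
    - [0,0,0]
    - [0,0,0]
    - [0,0,0]
    - [0,0,0]
    - [0,0,0]
    - [0,0,0]
    - [0,0,0]
    - [0,0,0]
    - [0,0,0]
  angular:
    - [0,0,0]
    - [0,0,0]
    - [0,0,0]
    - [0,0,0]
    - [0,0,0]
    - [0,0,0]
    - [0,0,0]
    - [0,0,0]
    - [0,0,0]
    - [0,0,0]
    - [0,0,0]
    - [0,0,0]
    - [0,0,0]
    - [0,0,0]
    - [0,0,0]

```text
clock: 47.6
position: [0.4239, -0.2981, 0.0353]
ee_rot: [2.222, 2.219, 0.0]
force: [-0.6, 1.0, 6.1]
width: 0.577
gripper_force: 20.0
```

```bash
python3 to.py .6024 .092 .16
```

```text
t 47.6 pos [ 0.4239 -0.2981  0.0353] psi 1.5696 tilt 0.0012 w 5.3 gf 20.0 F [-0.6  1.   6.1] q [ 0.78  0.54 -0.36  2.01  0.31  0.65  0.21]
delta tool cm [ 39.02  17.82 -12.48]
```

carry_out:
  claw: [4,4,4,4,4,4,4,4,4,4,4,4,4,4,4,4,4,4,4,4]
  delta_pos:
    - [0,0,-2]
    - [0,0,-3.5]
    - [0,0,-3.5]
    - [0,0,-3.5]
    - [1.6,0.73,0]
    - [3,1.37,0]
    - [3.4,1.55,0]
    - [3.4,1.55,0]
    - [3.4,1.55,0]
    - [3.4,1.55,0]
    - [3.4,1.55,0]
    - [3.4,1.55,0]
    - [3.4,1.55,0]
    - [3.4,1.55,0]
    - [3,1.37,0]
    - [2,0.9,0]
    - [1.2,0.6,0]
    - [1,0.45,0]
    - [0,0,0]
    - [0,0,0]
  angular:
    - [0,0,0]
    - [0,0,0]
    - [0,0,0]
    - [0,0,0]
    - [0,0,0]
    - [0,0,0]
    - [0,0,0]
    - [0,0,0]
    - [0,0,0]
    - [0,0,0]
    - [0,0,0]
    - [0,0,0]
    - [0,0,0]
    - [0,0,0]
    - [0,0,0]
    - [0,0,0]
    - [0,0,0]
    - [0,0,0]
    - [0,0,0]
    - [0,0,0]

```text
clock: 49.6
position: [0.6018, 0.0907, 0.1595]
ee_rot: [2.223, 2.219, -0.002]
force: [0.3, -0.9, -1.4]
width: 0.578
gripper_force: 20.0
```

```bash
python3 to.py .6024 .092 .0375
```

```text
t 49.6 pos [0.6018 0.0907 0.1595] psi 1.5688 tilt 0.0011 w 5.31 gf 20.0 F [ 0.3 -0.9 -1.4] q [ 0.1   0.52 -0.49  1.66  0.28  1.03 -0.49]
delta tool cm [ 0.14  0.07 12.2 ]
```

carry_out:
  claw: [4,4,4,4,4,4,4,4,4,7.2,7.2,7.2,7.2,7.2,7.2,7.2,7.2]
  delta_pos:
    - [0.1,0.05,2.5]
    - [0,0,3.8]
    - [0,0,3]
    - [0,0,1.4]
    - [0,0,0.7]
    - [0,0,0.5]
    - [0,0,0.3]
    - [0,0,0.1]
    - [0,0,0]
    - [0,0,0]
    - [0,0,0]
    - [0,0,0]
    - [0,0,0]
    - [0,0,-2]
    - [0,0,-4]
    - [0,0,-4]
    - [0,0,-3]
  angular:
    - [0,0,0]
    - [0,0,0]
    - [0,0,0]
    - [0,0,0]
    - [0,0,0]
    - [0,0,0]
    - [0,0,0]
    - [0,0,0]
    - [0,0,0]
    - [0,0,0]
    - [0,0,0]
    - [0,0,0]
    - [0,0,0]
    - [0,0,0]
    - [0,0,0]
    - [0,0,0]
    - [0,0,0]

```text
clock: 51.3
position: [0.6031, 0.0934, 0.1693]
ee_rot: [2.222, 2.22, 0.003]
force: [0.9, -0.1, -0.8]
width: 0.782
gripper_force: 0.0
```

carry_out:
  claw: [7,7,7,7,7,7,7,7,7,7,7,7,7,7]
  delta_pos:
    - [-2,-1,-1]
    - [-4,-1.8,-1]
    - [-4,-1.8,-1]
    - [-4,-1.8,0]
    - [-4,-1.8,0]
    - [-4,-1.8,0]
    - [-4,-1.8,0]
    - [-4,-1.8,0]
    - [-4,-1.8,0]
    - [-4,-1,0]
    - [-4,0,0]
    - [-2,0,0]
    - [0,0,0]
    - [0,0,0]
  angular:
    - [0,0,0]
    - [0,0,0]
    - [0,0,0]
    - [0,0,0]
    - [0,0,0]
    - [0,0,0]
    - [0,0,0]
    - [0,0,0]
    - [0,0,0]
    - [0,0,0]
    - [0,0,0]
    - [0,0,0]
    - [0,0,0]
    - [0,0,0]

```text
clock: 52.7
position: [0.4384, -0.346, 0.1965]
ee_rot: [-2.222, -2.22, -0.001]
force: [0.0, 1.2, -0.3]
width: 0.767
gripper_force: 0.0
```

```bash
python3 to.py; python3 - <<'E'
from fit import *
for c in("scene","top"):
  p=grab(c)
  if c=="top":save(p,"final.png",s=1.5)
  for n,q0,z in(("jar",[.6017,.0926,0],.006),("tin",[.5997,-.0318,0],.006),("caster",[.4855,.3275,.135],.01)):
    t=proj(p,[[q0[0],q0[1],z+.03]])[0]
    for d in arm.trace(n,p):
        if np.hypot(*(np.array(px(d["centre"]))-t))<16: print(c,n,d["conf"],[np.round(v,4) for v in fit(n,[(p,d["region"])],q0,z,n=="caster")])
  for l,z in(("clamp_grip",.06),("socket_rail",0),("jig",0)): print(l,[(round(d["conf"],2),np.round(onz(p,px(d["centre"]),z)[:2],3).tolist()) for d in arm.place_of(l,p)])
E
```

```text
t 52.7 pos [ 0.4384 -0.346   0.1965] psi 1.5699 tilt 0.001 w 7.04 gf 0.0 F [ 0.   1.2 -0.3] q [ 0.87  0.39 -0.41  1.75  0.17  1.04  0.41]
scene jar 0.75 [array([0.6015, 0.0958]), np.float64(27.3942), np.float64(49.7354)]
scene tin 0.6 [array([ 0.5977, -0.0299]), np.float64(6.6487), np.float64(20.84)]
scene caster 0.65 [array([0.4804, 0.3309, 0.0769]), np.float64(69.614), np.float64(106.7163)]
clamp_grip [(0.88, [0.604, 0.347]), (0.31, [0.531, 0.322])]
socket_rail [(0.65, [0.378, -0.019])]
jig [(0.73, [0.495, 0.34])]
top jar 0.59 [array([0.6035, 0.0944]), np.float64(12.679), np.float64(19.5486)]
top tin 0.68 [array([ 0.6016, -0.0305]), np.float64(15.5341), np.float64(25.1743)]
top caster 0.92 [array([0.4865, 0.3284, 0.1092]), np.float64(29.4651), np.float64(34.941)]
clamp_grip [(0.83, [0.609, 0.341])]
socket_rail [(0.66, [0.372, -0.012])]
jig [(0.74, [0.485, 0.325])]
```

View pics/final.png

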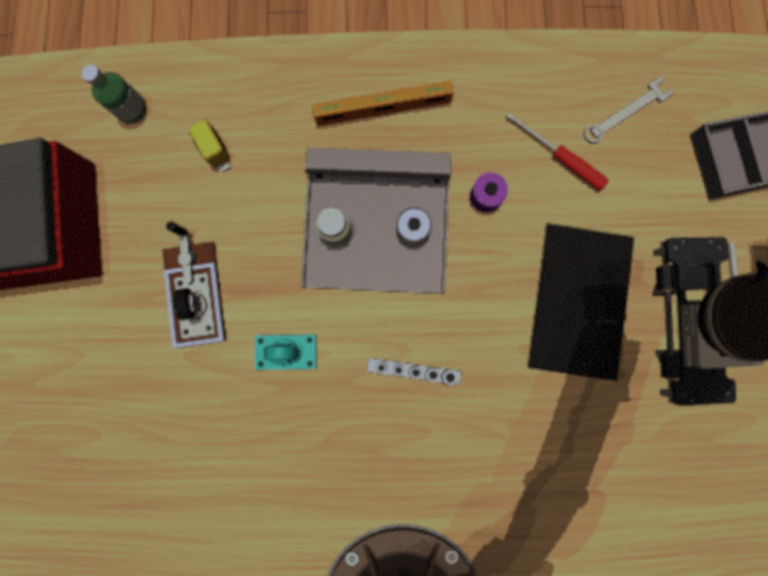

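The final top view shows the jar (333,225) and tin (414,225) back within about 3 mm of where they started. The caster is in the nest (195,303) with the clamp closed over it, the rail hasn't moved, and the arm is clear of everything. Handing in.

```bash
python3 -c "
from cell import arm
print(arm.sign_off())"
```

```text
the job is handed in; nothing more can be done
None
```

The job is handed in: the caster sits flat in the jig's nest with the clamp closed over its plate, the jar and tin are back within about 3 mm of where they started, and the socket rail was not disturbed; the sign-off returned no verdict.

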